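# Probe a glass block, then hold it in the strain viewer's light

### The arm

A 6-joint arm with a two-finger parallel gripper is mounted at the origin on the work surface. World frame = base frame: x ahead of the robot, y to its left, z up, the work surface at z = 0. Lengths are in mm, angles in rad, forces in N, time in s.
With the tool pointing down it reaches from about 325 to 925 mm from the base axis. Payload 3.1 kg.
Tool frame: the origin (TCP) lies midway between the tips of the shut fingers; the grasp point (between the pads) lies 19 mm behind it; z points along the fingers, y is the direction in which the jaws open and shut (so a half turn about z gives the same grasp; the last joint's range is limited). The gripper opens to 85 mm and grips with 20 to 120 N. Pads are 22 mm wide; open, the fingers measure 114 mm over their backs; the gripper's body (76 mm by 85 mm) begins 54 mm behind the grasp point. The pads swing forward as they close: fully open they stand 13 mm farther back than shut.
Start: joints at [1.05, 0.217, 1.613, -0, 1.311, -0.112], TCP at [248.426, 573.519, 231.3] pointing down, gripper open.
Joint ranges: [-2.75, 2.75], [-0.78, 2.1], [0.31, 2.55], [-1.13, 4.27], [0.13, 2.63], [-2.58, 2.58]. Speed limits (rad/s): [2.79, 2.79, 3.14, 3.14, 3.14, 3.14].

### API

Orientations are given as a unit quaternion [w, x, y, z].
In Python, from workcell import robot, vision gives the robot as it stands.
- The arm moves only by the shell command python3 -m inch 'ROWS' [OPENING] [FORCE]. ROWS is JSON, a list of rows, each an object with "translation": the shift along the world's x, y, z in cm, a list of three; "roll": the turn about the world's z in degrees. In form: [{"translation": [x, y, z], "roll": roll}, ...]. A call has 1 to 8 rows; each row shifts and turns the commanded pose from where the row before left it; what a row does not reach is not made up. A row lasts 1/10 s, in which the tool goes at most 50 mm and 8.59 degrees, less where a joint would pass 70% of its speed; a pose out of reach is approached as far as the arm can. A call with a gripper value outside its range is refused whole. OPENING is the opening, from 0 (shut) to 1 (fully open), set as the call begins (- or left out, the last holds). The fingers move at their own pace and stop on an object; FORCE is the grip in N (left out, the last holds). Time passes only in rows, so rows that do not move let the fingers close. It gives the time, the measured TCP pose, the force and the opening at its end, in the units of the state.
- robot.get_state(): the state, without advancing time (a new reading comes with each control period).
- vision.grab_frame(name): name is "side" or "top" or "wrist"; returns a dict with "frame" (480x640x3 uint8, red, green, blue), "fx", "fy", "cx", "cy" (pixels), "R" (3x3) and "t" (3): a world point X has camera coordinates R X + t; the wrist camera has in their place "hand_eye" (4x4, takes a point from camera to tool coordinates, whose origin is the TCP and whose axes are the flange's). Camera axes: x right, y down, z forward; pixel columns grow to the right and rows downward; lengths in mm; the calibration is good to about 2 mm. The wrist camera is an equidistant fisheye: a pixel r from the principal point sees the ray r / f radians off the axis. A picture is of the moment at which its call begins: read the wrist's pose just before it. There is no depth.
- robot.job_done(): hands the job in, once; it reports no verdict.
Trained networks look in the newest picture that a camera, given by its name, has taken for a name from the list of things; names that differ only in an ending like _2 or _b are one class to them, and where a whole thing is asked for, a point or a joint stands for the part that bears it (a point fixed in the world has none). Each returns a list of dicts, best first, with "score" (0 to 1); they miss things now and then, are a little off and sometimes report something else, mostly with a low value. They report only what shows in the picture. A call takes as long as a camera call. They do not tell look-alikes from the thing itself.
- vision.look_for(name, camera): "extent" ([left, top, width, height] as shares, 0 to 1, of the picture: columns of its width, rows of its height, round what is visible of it).
- vision.silhouettes(name, camera): "mask" (480x640 bool, what is visible of it) and "extent" ([left, top, width, height] as shares, 0 to 1, of the picture: columns of its width, rows of its height, round what is visible of it).
- vision.tip_of(name, camera): "xy" ([column, row] as shares, 0 to 1, of the picture: columns of its width, rows of its height: a listed point, or the origin of a listed thing).
The state is a dict: "time_s": time; "joint_positions": joint angles; "joint_velocities": joint speeds; "joint_torque": joint torques, N m; "eef_pos": TCP position; "eef_rot": TCP orientation; "contact_force": force on the tool from outside, world axes, zero at the start; "moment": the same for the moment, N m; "grip_width": opening from 0.0 (shut) to 1.0 (fully open).
Only numpy, scipy, OpenCV 4.12 (cv2) and the standard library are available. Lean on these libraries where they do the work, as an engineer would, in place of code of your own. Each camera call takes 0.05 s, during which the arm holds its last target. There are 200 camera calls.

### The job

Take the contact probe out of its wooden stand, lightly touch its tip onto the round dot and then onto the bar mark on top of the glass test block, and hang the probe back in its stand. Then grip the block by its two frosted faces only, never putting a finger on the clear polished faces, and hold it upright and still with its middle in the strain viewer's light path, midway between the two heads with the polished faces square to the light. Leave everything else where it is, and finish while still holding the block there in the gripper.

Things in the scene. Friction and masses are not known exactly. Their poses are not given: they have to be found in the camera images.
- block: glass test block, 30 mm (its x) by 44 mm (its y) by 60 mm tall, about 200 g, standing on the table. Its two faces looking along its own +x and -x are frosted, matt white, 40 x 60 mm, 30 mm apart: the only faces to grip. The two looking along +y and -y are clear polished windows (see-through, darker grey-green), 44 mm apart. Origin at the centre of the underside, z up. The block stands in the right half of the table, either left or right of the probe stand
- polished_a: polished window on the block's +y side, 24 mm wide, 54 mm tall, standing 2 mm proud of the glass; no finger may touch it. Origin at its centre, axes as the block's
- polished_b: the same on the block's -y side
- block_center (a point): centre of the block, 30 mm above its underside; axes as the block's
- mark_dot (a point): round enamel mark, 9 mm diameter, on the block's top face (60 mm up), 12 mm to the +y side of the middle: test point one
- mark_bar (a point): enamel bar mark, 14 x 3 mm (long along the block's x), on the block's top face, 12 mm to the -y side of the middle: test point two
- probe: contact probe, 100 g, hanging upright in its stand. Origin on its axis at the underside of its 38 mm round, 6 mm thick collar, z up along the probe. Above the collar a square grip 22 x 22 mm (sides along its x and y) from 6 to 66 mm; below it a round barrel 16 mm diameter down to -60 mm and a sprung brass pin 6 mm diameter ending at -80 mm
- probe_tip (a point): round end of the probe's sprung pin, 80 mm below the probe's origin. The pin yields up to 10 mm upward at 0.4 N per mm
- stand: fixed wooden probe stand, 60 x 60 x 100 mm tall, with one 27 mm round hole 88 mm deep in the middle of its top; the probe's collar rests on the top, so the probe's origin is then 100 mm above the stand's. Origin at the centre of its underside
- viewer: fixed strain viewer: steel base 110 x 240 x 20 mm, on it two grey heads 90 mm (x) by 50 mm (y), their tops 150 mm above the table: lamp head on its +y side (pale disc), analyser head with a black eyepiece on its -y side (dark disc). The heads' inner faces are 130 mm apart (120 mm between the discs' rings). Origin at the centre of the underside
- light_path (a point): middle of the light path, halfway between the two heads, 110 mm above the table and 90 mm above the base. The light runs horizontally along this point's y axis from disc to disc; x is level and square to the light, z up
- tray_a: loose steel tray with a flat handle, 100 x 75 x 45 mm; a bystander, origin at the centre of its underside
- tray_b: loose steel tray like tray_a; a bystander, origin at the centre of its underside
- slug: round glass slug standing on end, 38 mm diameter, 32 mm tall; a bystander, origin at the centre of its underside
- stub: small round glass stub, 20 mm diameter, 14 mm tall, between the block's place and the stand's place; a bystander, origin at the centre of its underside
- jar: closed glass jar, 72 mm diameter, 85 mm tall; a bystander, origin at the centre of its underside
- tweezers: long steel tweezers lying flat, 200 mm long, 8 mm high; a bystander, origin on the underside at the closed end
- paddle: spatula lying on the table, about 250 mm; a bystander, origin at mid-length on the underside
- cork_pad: cork pad 90 x 90 x 12 mm; a bystander, origin at the centre of its underside
Mind the look-alikes: they are no part of the job. Of the things like the probe, leave any that is green or pink; of the rest the larger one is meant.

How it is judged (in metres and radians):
On the way, in this order (a step that is already met when the one before it is completed fails the run):
1. the held probe's tip touches the block at the round dot (horizontal distance between probe_tip and mark_dot below 0.006 m and contact force between probe and block above 0.3 N and contact force between probe and the fingers above 0.5 N), for 0.2 s.
2. then the held probe's tip touches the block at the bar mark (horizontal distance between probe_tip and mark_bar below 0.006 m and contact force between probe and block above 0.3 N and contact force between probe and the fingers above 0.5 N), for 0.2 s.
3. then the probe hangs in its stand again, let go (horizontal distance between probe and stand below 0.008 m and z of probe in the frame of stand between 0.096 and 0.104 m and angle between probe's own z axis and vertical below 0.12 rad and contact force between probe and the fingers below 0.05 N), for 0.3 s.
4. then the block is gripped and lifted clear of the table (height (world z) of block above 0.03 m and contact force between block and the fingers above 1 N), for 0.2 s.
At the end, for the whole second after the job is handed in: Only the fingers carry the block, still and upright, clear of the viewer: centre within 8 mm sideways, 12 mm in height, 25 mm along the light of the path's middle; polished faces square to the light and upright within 0.15 rad; the probe hangs untouched in its stand, collar down within 4 mm (all of step 3 and x of block_center in the frame of light_path between -0.008 and 0.008 m and y of block_center in the frame of light_path between -0.025 and 0.025 m and z of block_center in the frame of light_path between -0.012 and 0.012 m and angle between the y axis of block and the y axis of viewer, either way round below 0.15 rad and angle between block's own z axis and vertical below 0.15 rad and contact force between block and the fingers above 1 N and linear speed of block below 0.02 m/s and contact force between block and viewer below 0.05 N and contact force between block and stand below 0.05 N); the arm keeps its last pose, push and grip.
It fails at once if a finger touches a polished face (contact force between any of polished_a, polished_b and the fingers above 0.05 N).
It fails at once if the probe is pressed onto the block harder than 20 N (contact force between probe and block above 20 N).
It fails at once if the block is tipped more than 0.6 rad (angle between block's own z axis and vertical above 0.6 rad).
It fails at once if a bystander is moved more than 30 mm (distance of any of tray_a, tray_b, slug, stub, jar, tweezers, paddle, cork_pad from where it was at the start of the episode above 0.03 m).
It also fails if it takes over 62 s, if anything falls off the work surface, if the arm or the gripper's body presses on something with over 40 N, if the wrist force passes 120 N, or if a joint passes its speed limit or range.

## Working session

There is one attempt and no reset: what is moved stays moved. The work goes in short steps, Python scripts to look and compute and a shell command to move; the robot and the scene stay as the last step left them, time stands still between calls to the robot, and variables do not carry over. Pictures are saved under pics/ and viewed, about 8 in all and at most 12, crops included, and the job is handed in when it is done.

```bash
mkdir -p pics; ls; cat > h.py <<'E'
import numpy as np, cv2
from workcell import robot, vision
def grab(n,save=None):
    f=vision.grab_frame(n)
    if save: cv2.imwrite('pics/'+save,f['frame'][:,:,::-1])
    return f
def ray_to_z(f,uv,z):
    R=np.array(f['R']);t=np.array(f['t']);c=-R.T@t
    d=R.T@np.array([(uv[0]-f['cx'])/f['fx'],(uv[1]-f['cy'])/f['fy'],1])
    return c+d*(z-c[2])/d[2]
def proj(f,X):
    p=np.array(f['R'])@np.array(X,float)+np.array(f['t']);return np.array([f['fx']*p[0]/p[2]+f['cx'],f['fy']*p[1]/p[2]+f['cy']])
E
python3 - <<'E'
from h import *
for n in('top','side'):
    f=grab(n,n+'0.png');R=np.array(f['R']);print(n,f['fx'],f['cx'],f['cy'],-R.T@np.array(f['t']),R.round(2).tolist())
    for k in('block','mark_dot','mark_bar','probe','stand','viewer','light_path'):
        for d in vision.tip_of(k,n)[:3]:
            u=np.array(d['xy'])*[640,480];z={'mark_dot':60,'mark_bar':60,'probe':100,'light_path':110}.get(k,0)
            print(k,round(d['score'],2),u.round(0),ray_to_z(f,u,z).round(0))
print(robot.get_state()['time_s'])
E
```

```text
pics
top 565.461519605264 314.4610083409096 243.74219983862153 [ 498.52700439 -122.12511619 1327.33410426] [[-0.0, -1.0, -0.03], [-1.0, 0.01, -0.04], [0.04, 0.03, -1.0]]
block 0.5 [328. 270.] [ 486. -114.    0.]
block 0.43 [359. 177.] [ 705. -187.    0.]
mark_dot 0.63 [320. 268.] [491. -97.  60.]
mark_bar 0.66 [331. 273.] [ 480. -120.   60.]
probe 0.85 [478. 258.] [ 512. -436.  100.]
probe 0.72 [431. 259.] [ 510. -336.  100.]
probe 0.52 [425. 220.] [ 595. -324.  100.]
stand 0.87 [422. 262.] [ 504. -331.    0.]
viewer 0.69 [186. 257.] [518. 223.   0.]
light_path 0.77 [170. 255.] [522. 230. 110.]
side 467.13668984688235 315.27065789999506 243.23809560566536 [  57.16835453 -783.1680559   563.40859112] [[0.81, -0.58, 0.02], [-0.27, -0.4, -0.87], [0.52, 0.71, -0.48]]
block 0.65 [290. 297.] [ 481. -117.    0.]
mark_dot 0.84 [287. 267.] [488. -98.  60.]
mark_bar 0.75 [293. 273.] [ 485. -123.   60.]
probe 0.82 [423. 347.] [ 498. -453.  100.]
probe 0.81 [378. 372.] [ 410. -452.  100.]
probe 0.74 [486. 379.] [ 520. -545.  100.]
stand 0.83 [368. 350.] [ 506. -331.    0.]
stand 0.41 [374. 305.] [ 605. -238.    0.]
stand 0.37 [291. 275.] [529. -48.   0.]
viewer 0.9 [231. 227.] [524. 233.   0.]
viewer 0.42 [395. 275.] [ 719. -180.    0.]
light_path 0.86 [225. 191.] [511. 224. 110.]
0.8
```

View pics/top0.png

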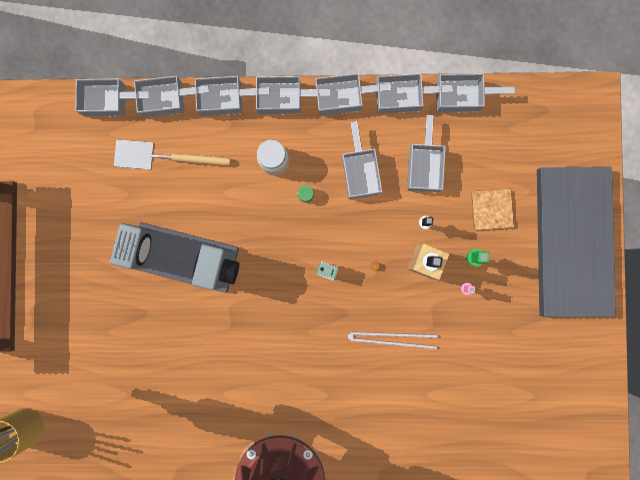

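View pics/side0.png

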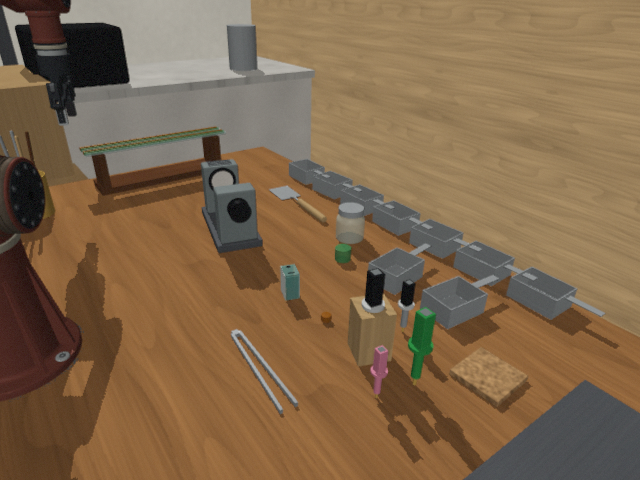

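Top view: the probe is in the stand at about (431,260), with small black, pink and green look-alikes around it. The block is at (328,270), the stub at (376,266) and the viewer at (175,257). The side view agrees. I'll move above the area between block and stand for a closer look.

```bash
python3 -m inch '[{"translation":[1.4,-4,2.5],"roll":0},{"translation":[1.4,-4.5,1.5],"roll":0},{"translation":[1.4,-4.5,1],"roll":0},{"translation":[1.4,-4.5,1],"roll":0},{"translation":[1.4,-4.5,1],"roll":0},{"translation":[1.4,-4.5,1],"roll":0},{"translation":[1.4,-4.5,0],"roll":0},{"translation":[1.4,-4.5,0],"roll":0}]' 1; python3 -m inch '[{"translation":[1.4,-4.5,0],"roll":0},{"translation":[1.4,-4.5,0],"roll":0},{"translation":[1.4,-4.5,0],"roll":0},{"translation":[1.4,-4.5,0],"roll":0},{"translation":[1.4,-4.5,0],"roll":0},{"translation":[1.4,-4.5,0],"roll":0},{"translation":[1.4,-4.5,0],"roll":0},{"translation":[1.4,-4.5,0],"roll":0}]'
```

```text
time_s: 1.6
eef_pos: [360.9, 216.9, 312.3]
eef_rot: [0.001, 0.203, 0.979, 0.001]
contact_force: [0.9, 1.5, -0.4]
grip_width: 0.999
time_s: 2.4
eef_pos: [472.7, -143.6, 311.6]
eef_rot: [0.0, 0.203, 0.979, 0.0]
contact_force: [0.8, 0.7, -0.1]
grip_width: 1.002
```

```bash
cat >> h.py <<'E'
from scipy.spatial.transform import Rotation as Ro
def wgrab(save=None):
    s=robot.get_state();f=grab('wrist',save)
    q=s['eef_rot'];R=Ro.from_quat([q[1],q[2],q[3],q[0]]).as_matrix()
    T=np.eye(4);T[:3,:3]=R;T[:3,3]=s['eef_pos'];f['T']=T@np.array(f['hand_eye']);return f
def w2z(f,uv,z):
    p=np.array([(uv[0]-f['cx'])/f['fx'],(uv[1]-f['cy'])/f['fy']]);r=np.linalg.norm(p)
    d=np.r_[p/r*np.sin(r),np.cos(r)];d=f['T'][:3,:3]@d;c=f['T'][:3,3];return c+d*(z-c[2])/d[2]
def wtips(f,ks):
    for k in ks:
        for d in vision.tip_of(k,'wrist')[:4]:
            u=np.array(d['xy'])*[640,480];z={'mark_dot':60,'mark_bar':60,'probe':100,'light_path':110,'block_center':30}.get(k,0)
            print(k,round(d['score'],2),u.round(0),w2z(f,u,z).round(1))
E
python3 - <<'E'
from h import *
f=wgrab('w1.png');print(f['fx'],f['cx'],f['cy'],np.array(f['hand_eye']).round(2).tolist())
wtips(f,['mark_dot','mark_bar','block','probe','stand','stub'])
E
```

```text
371.64829954431775 323.6427651427326 240.17920593631317 [[0.0, -0.96, -0.28, 71.61], [1.0, 0.0, 0.0, -0.35], [-0.0, -0.28, 0.96, -143.58], [0.0, 0.0, 0.0, 1.0]]
mark_dot 0.65 [575. 127.] [502.9 180.8  60. ]
mark_dot 0.59 [369. 199.] [490.8 -97.4  60. ]
mark_bar 0.97 [347. 199.] [ 481.5 -119.6   60. ]
mark_bar 0.35 [352. 194.] [ 478.4 -112.7   60. ]
block 0.88 [354. 193.] [ 488.2 -109.1    0. ]
probe 0.95 [130. 326.] [ 508.3 -415.1  100. ]
probe 0.91 [122. 272.] [ 445.4 -383.2  100. ]
probe 0.74 [179. 306.] [ 508.5 -336.7  100. ]
probe 0.69 [359. 355.] [ 643.6 -174.   100. ]
stand 0.66 [204. 272.] [ 506.8 -336.3    0. ]
stub 0.58 [272. 235.] [ 496.6 -226.2    0. ]
```

View pics/w1.png

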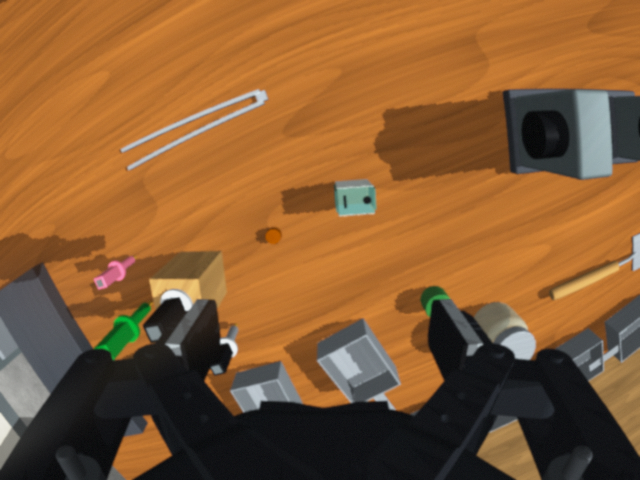

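Block seen at (355,198), with the dot at (490.8,-97.4) and the bar at (481.5,-119.6); spacing is 24.1 mm against 24 expected. The probe in its stand is at (175,300). Next I'll move above the probe.

```bash
python3 -m inch '[{"translation":[0.7,-4,-0.5],"roll":0},{"translation":[0.7,-4,-0.5],"roll":0},{"translation":[0.7,-4,-0.5],"roll":0},{"translation":[0.7,-4,-0.5],"roll":0},{"translation":[0.7,-3.2,-0.5],"roll":0},{"translation":[0,0,0],"roll":0}]'; python3 - <<'E'
from h import *
f=wgrab('w2.png');print(robot.get_state()['joint_positions'])
wtips(f,['probe','stand'])
cv2.imwrite('pics/w2c.png',cv2.resize(f['frame'][120:420,160:520,::-1],None,fx=2,fy=2))
E
```

```text
time_s: 3.35
eef_pos: [507.6, -335.2, 285.1]
eef_rot: [-0.0, 0.204, 0.979, -0.0]
contact_force: [1.2, 0.1, -0.2]
grip_width: 0.999
[-6.96707384e-01  1.41540623e-01  1.59818353e+00  2.59942498e-04
  1.40344579e+00 -1.85851739e+00]
probe 0.9 [226. 186.] [ 447.2 -405.9  100. ]
probe 0.83 [235. 258.] [ 512.4 -429.4  100. ]
probe 0.66 [324. 213.] [ 506.6 -334.5  100. ]
probe 0.56 [363. 277.] [ 578.5 -325.1  100. ]
stand 0.77 [322. 194.] [ 504.9 -336.2    0. ]
stand 0.22 [519. 110.] [499.1 -66.5   0. ]
```

View pics/w2c.png

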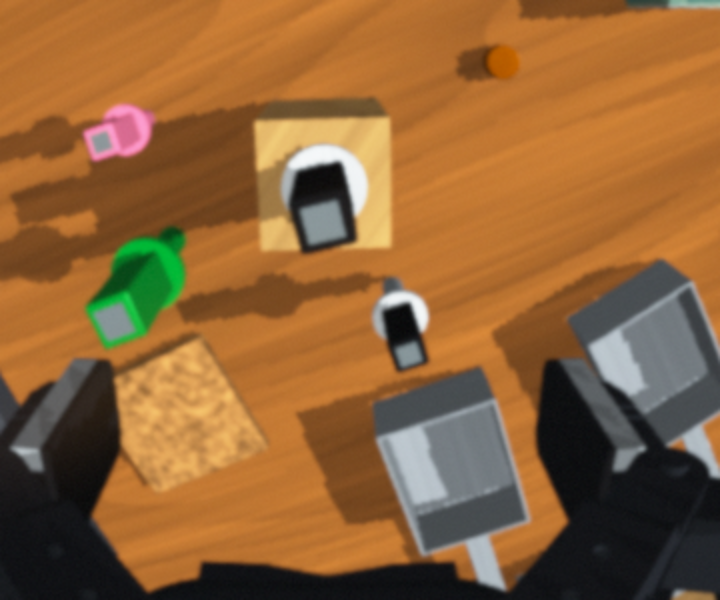

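The large black probe in the stand has its grey top at crop (327,224). The nearest neighbours are the small black one at (402,340) and the green one at (115,320). I'll compute the grip's yaw and position from its top corners.

```bash
cat > yaw.py <<'E'
from h import *
import sys
# refine the light top patch with minAreaRect in world coords at z=166
im=cv2.imread('pics/w2.png');s=robot.get_state();he=np.array(vision.grab_frame('wrist')['hand_eye'])
f=dict(fx=371.648,fy=371.648,cx=323.64,cy=240.18);q=s['eef_rot'];T=np.eye(4);T[:3,:3]=Ro.from_quat([q[1],q[2],q[3],q[0]]).as_matrix();T[:3,3]=s['eef_pos'];f['T']=T@he
def rect(m,z):
    n,l,st,c=cv2.connectedComponentsWithStats(m.astype(np.uint8));i=1+st[1:,4].argmax();ys,xs=np.where(l==i)
    P=np.array([w2z(f,(x,y),z)[:2] for x,y in zip(xs,ys)],np.float32);return cv2.minAreaRect(P)
g=im.astype(int);H=cv2.cvtColor(im,cv2.COLOR_BGR2HSV)
roi=np.zeros(im.shape[:2],bool);roi[215:250,300:345]=True
m=(g.min(2)>90)&(H[...,1]<70)&roi;print('top patch',rect(m,166))
roi[:]=False;roi[185:250,298:342]=True
m=(g.max(2)<70)&roi; ys,xs=np.where(m);print(xs.min(),xs.max(),ys.min(),ys.max())
m=roi&(g.min(2)>170);ys,xs=np.where(m);
roi[:]=False;roi[165:250,280:362]=True
H0=H[...,0];m=roi&(H0>12)&(H0<28)&(H[...,1]>60)&(H[...,2]>190);print('stand top',rect(m,100))
for uv in((322,225),(324,213)):print(w2z(f,uv,166).round(1))
for uv in((217,280),):print('green top',w2z(f,uv,140).round(),w2z(f,uv,170).round())
E
python3 yaw.py
```

```text
top patch ((505.6028137207031, -333.0056457519531), (14.173811912536621, 14.185908317565918), 81.09984588623047)
305 336 202 245
stand top ((508.77294921875, -330.9963684082031), (66.19791412353516, 65.3895034790039), 68.46060180664062)
[ 501.7 -330.6  166. ]
[ 494.1 -325.7  166. ]
green top [ 516. -436.  140.] [ 509. -423.  170.]
```

```bash
python3 -m inch '[{"translation":[-0.2,0.2,-3],"roll":7.3},{"translation":[0,0,-3],"roll":7.2},{"translation":[0,0,-3],"roll":0},{"translation":[0,0,-3],"roll":0},{"translation":[0,0,-2.5],"roll":0},{"translation":[0,0,-1.9],"roll":0},{"translation":[0,0,0],"roll":0}]' 0.7 30; python3 -m inch '[{"translation":[0,0,0],"roll":0},{"translation":[0,0,0],"roll":0},{"translation":[0,0,0],"roll":0},{"translation":[0,0,0],"roll":0},{"translation":[0,0,0],"roll":0},{"translation":[0,0,0],"roll":0}]' 0 35
```

```text
time_s: 4.25
eef_pos: [503.6, -328.0, 119.4]
eef_rot: [-0.003, 0.077, 0.997, 0.002]
contact_force: [0.1, 0.3, -0.1]
grip_width: 0.703
time_s: 4.85
eef_pos: [506.8, -332.4, 124.7]
eef_rot: [0.002, 0.078, 0.997, -0.001]
contact_force: [0.0, 0.6, 6.2]
grip_width: 0.255
```

```bash
python3 -m inch '[{"translation":[0,0,1],"roll":0},{"translation":[0,0,2],"roll":0},{"translation":[0,0,2.5],"roll":0},{"translation":[0,0,2.5],"roll":0},{"translation":[0,0,2],"roll":0},{"translation":[0,0,1],"roll":0},{"translation":[0,0,0],"roll":0},{"translation":[0,0,0],"roll":0}]'; python3 - <<'E'
from h import *
s=robot.get_state();print(s['eef_pos'],s['contact_force'],s['grip_width'])
f=grab('side','s2.png')
cv2.imwrite('pics/s2c.png',cv2.resize(f['frame'][200:400,250:490,::-1],None,fx=3,fy=3))
for k in('probe_tip','probe'):
  for n in('side','top'):
    g=f if n=='side' else grab('top')
    for d in vision.tip_of(k,n)[:4]:
      u=np.array(d['xy'])*[640,480];print(k,n,round(d['score'],2),u.round(0),ray_to_z(g,u,115 if 'tip' in k else 195).round(0))
print('expect side',proj(f,[506,-333,115]),proj(f,[506,-333,195]))
E
```

```text
time_s: 5.65
eef_pos: [504.9, -331.1, 231.3]
eef_rot: [-0.001, 0.078, 0.997, 0.0]
contact_force: [1.0, 0.6, -1.0]
grip_width: 0.256
[ 504.86790514 -331.08054957  231.32964232] [ 0.98317966  0.62333614 -0.95391112] 0.25591786115890347
probe_tip side 0.5 [371. 290.] [ 517. -314.  115.]
probe_tip side 0.4 [414. 387.] [ 419. -509.  115.]
probe side 0.79 [377. 373.] [ 336. -520.  195.]
probe side 0.64 [374. 248.] [ 519. -312.  195.]
probe side 0.64 [421. 347.] [ 407. -518.  195.]
probe side 0.57 [409. 305.] [ 454. -453.  195.]
probe top 0.68 [469. 291.] [ 446. -393.  195.]
expect side [373.27429868 297.78535537] [377.16856999 255.79816548]
```

View pics/s2c.png

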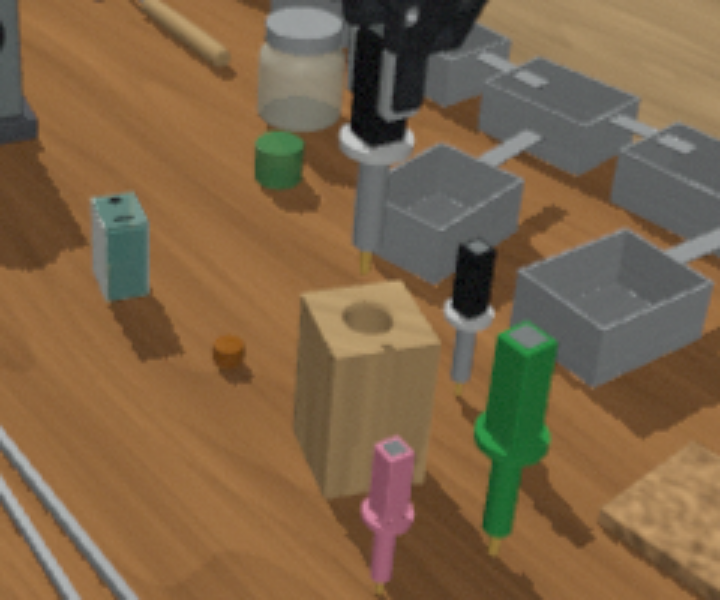

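Crop: the probe is held upright, with its tip at (366,270), over the empty hole at (368,318). I'll go over the dot.

```bash
python3 -m inch '[{"translation":[-0.2,3,0],"roll":0},{"translation":[-0.2,4.2,0],"roll":0},{"translation":[-0.3,4.4,0],"roll":0},{"translation":[-0.3,4.4,0],"roll":0},{"translation":[-0.2,4.2,0],"roll":0},{"translation":[-0.2,3.2,-2],"roll":0},{"translation":[0,0,-2],"roll":0},{"translation":[0,0,0],"roll":0}]'; python3 -m inch '[{"translation":[0,0,0],"roll":0},{"translation":[0,0,0],"roll":0}]';python3 - <<'E'
from h import *
f=wgrab('w3.png');wtips(f,['mark_dot','mark_bar'])
g=grab('side');print(robot.get_state()['eef_pos'])
for k in('mark_dot','mark_bar','probe_tip'):
    for d in vision.tip_of(k,'side')[:2]:
        u=np.array(d['xy'])*[640,480];print(k,round(d['score'],2),u.round(1),ray_to_z(g,u,86 if 'tip' in k else 60).round(1))
cv2.imwrite('pics/s3c.png',np.hstack([cv2.resize(g['frame'][210:310,250:350,::-1],(400,400),interpolation=cv2.INTER_CUBIC),cv2.resize(f['frame'][140:240,270:370,::-1],(400,400),interpolation=cv2.INTER_CUBIC)]))
E
```

```text
time_s: 6.8
eef_pos: [488.9, -95.6, 189.2]
eef_rot: [-0.003, 0.077, 0.997, 0.001]
contact_force: [-0.8, -0.5, -1.7]
grip_width: 0.25
time_s: 7.0
eef_pos: [492.4, -98.4, 193.6]
eef_rot: [0.001, 0.078, 0.997, -0.0]
contact_force: [0.3, -0.5, -0.9]
grip_width: 0.251
mark_dot 0.91 [322. 225.] [489.8 -99.3  60. ]
mark_bar 0.7 [296. 217.] [ 480.6 -118.4   60. ]
[492.08581775 -98.28620396 193.28056598]
mark_dot 0.69 [286.6 268. ] [ 484.8 -100.9   60. ]
mark_bar 0.79 [292.6 273.6] [ 483.4 -125.3   60. ]
mark_bar 0.66 [366.6 351. ] [ 456.3 -379.    60. ]
probe_tip 0.47 [413.5 384.6] [ 444.2 -487.4   86. ]
probe_tip 0.38 [286.7 253.6] [492.5 -90.   86. ]
```

View pics/s3c.png

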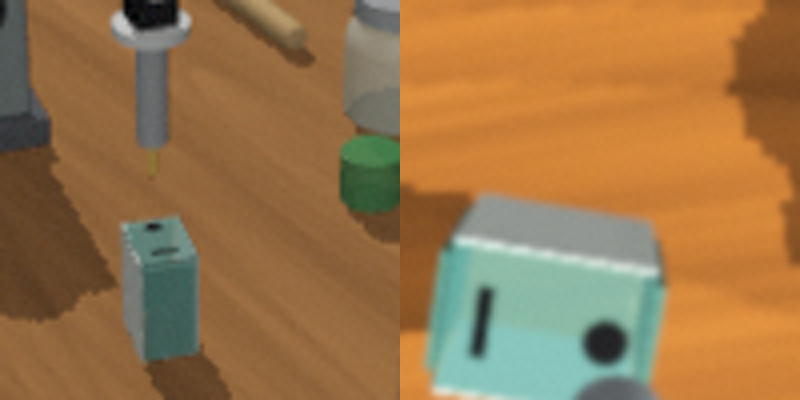

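Side crop: the tip at (152,175) is directly above the dot at (153,227), with about 25 mm of gap. Wrist crop: the dot is at (605,342). I'll touch down gently.

```bash
python3 -m inch '[{"translation":[-0.1,0,-1],"roll":0},{"translation":[0,0,-0.8],"roll":0},{"translation":[0,0,-0.7],"roll":0},{"translation":[0,0,-0.4],"roll":0},{"translation":[0,0,-0.3],"roll":0},{"translation":[0,0,0],"roll":0},{"translation":[0,0,0],"roll":0},{"translation":[0,0,0],"roll":0}]'; python3 -m inch '[{"translation":[0,0,0],"roll":0},{"translation":[0,0,0],"roll":0}]';python3 - <<'E'
from h import *
g=grab('side');print(robot.get_state()['eef_pos'])
cv2.imwrite('pics/s4c.png',cv2.resize(g['frame'][220:300,250:330,::-1],(480,480),interpolation=cv2.INTER_CUBIC))
E
```

```text
time_s: 8.15
eef_pos: [490.7, -97.5, 160.8]
eef_rot: [0.0, 0.078, 0.997, -0.0]
contact_force: [-1.2, 0.4, 0.5]
grip_width: 0.255
time_s: 8.35
eef_pos: [490.6, -97.5, 160.6]
eef_rot: [0.0, 0.078, 0.997, -0.0]
contact_force: [-0.4, 1.0, 1.0]
grip_width: 0.253
[490.55785545 -97.486493   160.51880858]
```

View pics/s4c.png

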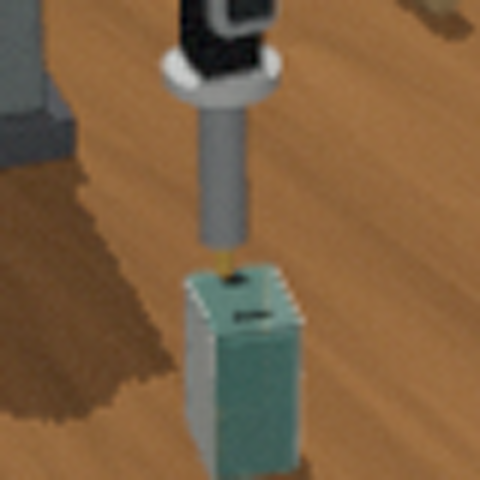

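The tip is in contact, with the pin visibly compressed and Fz up about 2 N. It sits at (224,276); the dot, partly hidden by the pin, is at about (230,280), so it is within 2-3 mm. I'll nudge 1 mm, dwell, then go on to the bar.

```bash
python3 -m inch '[{"translation":[0.1,-0.1,0],"roll":0},{"translation":[0,0,0],"roll":0},{"translation":[0,0,0],"roll":0},{"translation":[0,0,0],"roll":0},{"translation":[0,0,1.2],"roll":0},{"translation":[0,0,1.2],"roll":0},{"translation":[-0.45,-1.1,0],"roll":0},{"translation":[-0.45,-1.1,0],"roll":0}]'; python3 -m inch '[{"translation":[0,0,0],"roll":0},{"translation":[0,0,0],"roll":0},{"translation":[0,0,-1],"roll":0},{"translation":[0,0,-0.7],"roll":0},{"translation":[0,0,-0.4],"roll":0},{"translation":[0,0,-0.3],"roll":0},{"translation":[0,0,0],"roll":0},{"translation":[0,0,0],"roll":0}]';python3 -m inch '[{"translation":[0,0,0],"roll":0},{"translation":[0,0,0],"roll":0},{"translation":[0,0,0],"roll":0}]';python3 - <<'E'
from h import *
g=grab('side');print(robot.get_state()['eef_pos'])
cv2.imwrite('pics/s5c.png',cv2.resize(g['frame'][220:300,250:330,::-1],(480,480),interpolation=cv2.INTER_CUBIC))
E
```

```text
time_s: 9.2
eef_pos: [482.8, -121.5, 185.3]
eef_rot: [0.001, 0.077, 0.997, -0.001]
contact_force: [-0.1, 0.0, -0.2]
grip_width: 0.254
time_s: 10.0
eef_pos: [482.4, -120.3, 160.4]
eef_rot: [-0.0, 0.078, 0.997, 0.0]
contact_force: [-0.7, 1.0, 0.8]
grip_width: 0.254
time_s: 10.3
eef_pos: [482.6, -120.4, 160.5]
eef_rot: [0.0, 0.078, 0.997, 0.0]
contact_force: [-1.6, 1.5, 0.3]
grip_width: 0.249
[ 482.53199533 -120.46419724  160.48157865]
```

View pics/s5c.png

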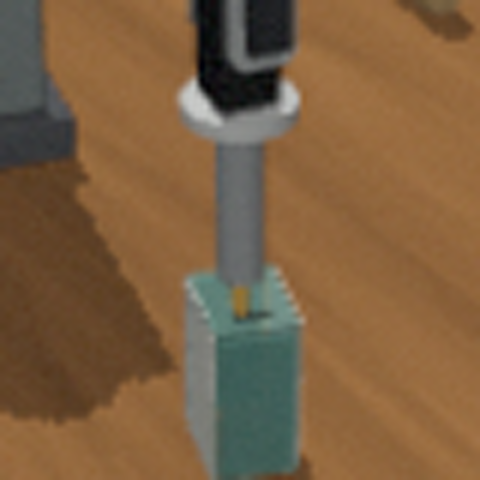

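The tip at (240,316) is on the bar but about 4 mm from its centre at about (253,315), along the block's x. I'll nudge toward centre and dwell.

```bash
python3 -m inch '[{"translation":[0,0,0.8],"roll":0},{"translation":[0.3,-0.1,0.4],"roll":0},{"translation":[0,0,0],"roll":0},{"translation":[0,0,-0.6],"roll":0},{"translation":[0,0,-0.6],"roll":0},{"translation":[0,0,0],"roll":0},{"translation":[0,0,0],"roll":0},{"translation":[0,0,0],"roll":0}]'; python3 -m inch '[{"translation":[0,0,0],"roll":0},{"translation":[0,0,0],"roll":0},{"translation":[0,0,0],"roll":0}]';python3 - <<'E'
from h import *
g=grab('side');print(robot.get_state()['eef_pos'])
cv2.imwrite('pics/s6c.png',cv2.resize(g['frame'][220:300,250:330,::-1],(480,480),interpolation=cv2.INTER_CUBIC))
E
```

```text
time_s: 11.15
eef_pos: [485.7, -121.6, 160.5]
eef_rot: [0.0, 0.078, 0.997, -0.0]
contact_force: [0.7, -1.0, 0.2]
grip_width: 0.251
time_s: 11.45
eef_pos: [485.6, -121.6, 160.5]
eef_rot: [0.0, 0.078, 0.997, -0.0]
contact_force: [0.4, -1.0, 0.1]
grip_width: 0.249
[ 485.54069501 -121.53026354  160.44105197]
```

View pics/s6c.png

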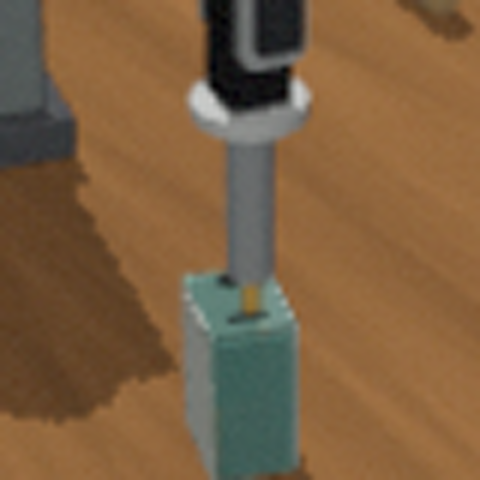

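Tip (251,313), bar centre about (249,318): well within tolerance. Now I'll return the probe by reversing the commanded shifts.

```bash
python3 -m inch '[{"translation":[0,0,2],"roll":0},{"translation":[0,0,3],"roll":0},{"translation":[0.2,-2.5,2.2],"roll":0},{"translation":[0.4,-4,0],"roll":0},{"translation":[0.4,-4.5,0],"roll":0},{"translation":[0.4,-4.5,0],"roll":0},{"translation":[0.4,-3.5,0],"roll":0},{"translation":[0.2,-2,0],"roll":0}]'; python3 -m inch '[{"translation":[0,0,0],"roll":0},{"translation":[0,0,0],"roll":0},{"translation":[0,0,0],"roll":0}]';python3 - <<'E'
from h import *
g=grab('side');print(robot.get_state()['eef_pos'])
cv2.imwrite('pics/s7c.png',cv2.resize(g['frame'][220:370,320:430,::-1],None,fx=4,fy=4,interpolation=cv2.INTER_CUBIC))
E
```

```text
time_s: 12.3
eef_pos: [504.6, -333.6, 231.3]
eef_rot: [-0.001, 0.079, 0.997, 0.0]
contact_force: [0.9, 1.0, -1.3]
grip_width: 0.253
time_s: 12.6
eef_pos: [505.2, -329.7, 231.8]
eef_rot: [-0.001, 0.077, 0.997, 0.001]
contact_force: [0.8, 0.1, -1.6]
grip_width: 0.252
[ 505.35516744 -329.70026358  231.99942012]
```

```bash
python3 -m inch '[{"translation":[0.05,-0.15,-1.5],"roll":0},{"translation":[0,0,-1.5],"roll":0},{"translation":[0,0,-1.5],"roll":0},{"translation":[0,0,0],"roll":0},{"translation":[0,0,0],"roll":0}]'; python3 -m inch '[{"translation":[0,0,-2],"roll":0},{"translation":[0,0,-2],"roll":0},{"translation":[0,0,-1.3],"roll":0},{"translation":[0,0,-0.6],"roll":0},{"translation":[0,0,0],"roll":0},{"translation":[0,0,0],"roll":0},{"translation":[0,0,0],"roll":0}]'
```

```text
time_s: 13.15
eef_pos: [505.3, -332.3, 185.9]
eef_rot: [-0.001, 0.078, 0.997, 0.001]
contact_force: [0.1, -0.2, -1.4]
grip_width: 0.256
time_s: 13.85
eef_pos: [506.7, -333.6, 129.6]
eef_rot: [0.001, 0.078, 0.997, -0.001]
contact_force: [0.6, 0.1, -0.9]
grip_width: 0.256
```

```bash
python3 -m inch '[{"translation":[0,0,-0.2],"roll":0},{"translation":[0,0,-0.2],"roll":0},{"translation":[0,0,0],"roll":0},{"translation":[0,0,0],"roll":0},{"translation":[0,0,0],"roll":0}]'
```

```text
time_s: 14.35
eef_pos: [506.2, -333.3, 124.8]
eef_rot: [0.0, 0.078, 0.997, -0.0]
contact_force: [0.0, -0.5, 1.7]
grip_width: 0.249
```

Seated: the force has reversed and z matches the grasp height. Release, wait, and lift.

```bash
python3 -m inch '[{"translation":[0,0,0],"roll":0},{"translation":[0,0,0],"roll":0},{"translation":[0,0,0],"roll":0},{"translation":[0,0,0],"roll":0},{"translation":[0,0,0],"roll":0},{"translation":[0,0,0.5],"roll":0}]' 0.7; python3 -m inch '[{"translation":[0,0,2],"roll":0},{"translation":[0,0,3],"roll":0},{"translation":[0,0,4],"roll":0},{"translation":[0,0,3],"roll":0},{"translation":[-0.3,4,2],"roll":-8},{"translation":[-0.3,4.5,2],"roll":-8},{"translation":[-0.3,4.5,0],"roll":-8},{"translation":[-0.3,4.5,0],"roll":-8}]' 1;  python3 -m inch '[{"translation":[-0.3,3,0],"roll":-8},{"translation":[-0.3,2,0],"roll":-8},{"translation":[0,0,0],"roll":-8},{"translation":[0,0,0],"roll":-8},{"translation":[0,0,0],"roll":-8},{"translation":[0,0,0],"roll":-8},{"translation":[0,0,0],"roll":-8},{"translation":[0,0,0],"roll":-8}]'; python3 -m inch '[{"translation":[0,0,0],"roll":-7.8},{"translation":[0,0,0],"roll":0},{"translation":[0,0,0],"roll":0}]'
python3 - <<'E'
from h import *
s=robot.get_state();print(s['eef_pos'],s['eef_rot'],s['joint_positions'])
f=wgrab('w8.png');wtips(f,['mark_dot','mark_bar','block'])
g=grab('side')
a=cv2.resize(g['frame'][220:370,320:430,::-1],(440,600),interpolation=cv2.INTER_CUBIC);b=cv2.resize(f['frame'][130:330,220:340,::-1],(360,600),interpolation=cv2.INTER_CUBIC)
cv2.imwrite('pics/c8.png',np.hstack([a,b]))
E
```

```text
time_s: 14.95
eef_pos: [505.3, -332.5, 128.5]
eef_rot: [-0.001, 0.078, 0.997, 0.001]
contact_force: [0.4, 0.2, -0.4]
grip_width: 0.698
time_s: 15.75
eef_pos: [494.2, -156.8, 291.2]
eef_rot: [0.002, 0.353, 0.936, -0.0]
contact_force: [1.0, 0.3, -0.1]
grip_width: 1.006
time_s: 16.55
eef_pos: [487.9, -107.9, 289.8]
eef_rot: [0.0, 0.795, 0.607, 0.0]
contact_force: [1.0, 0.7, 0.6]
grip_width: 1.002
time_s: 16.85
eef_pos: [487.9, -108.0, 289.6]
eef_rot: [0.0, 0.832, 0.555, 0.0]
contact_force: [0.3, -0.3, -0.0]
grip_width: 1.001
[ 487.92855312 -107.98860131  289.62601199] [1.71703325e-04 8.31764867e-01 5.55128055e-01 1.33786905e-04] [-3.58355871e-01 -9.97639788e-02  1.83619827e+00  1.67651676e-05
  1.40472333e+00  3.54038269e-02]
mark_dot 0.79 [323. 198.] [ 490.5 -101.6   60. ]
mark_bar 0.6 [329. 218.] [ 487.9 -123.7   60. ]
block 0.59 [326. 198.] [ 489.1 -111.8    0. ]
```

View pics/c8.png

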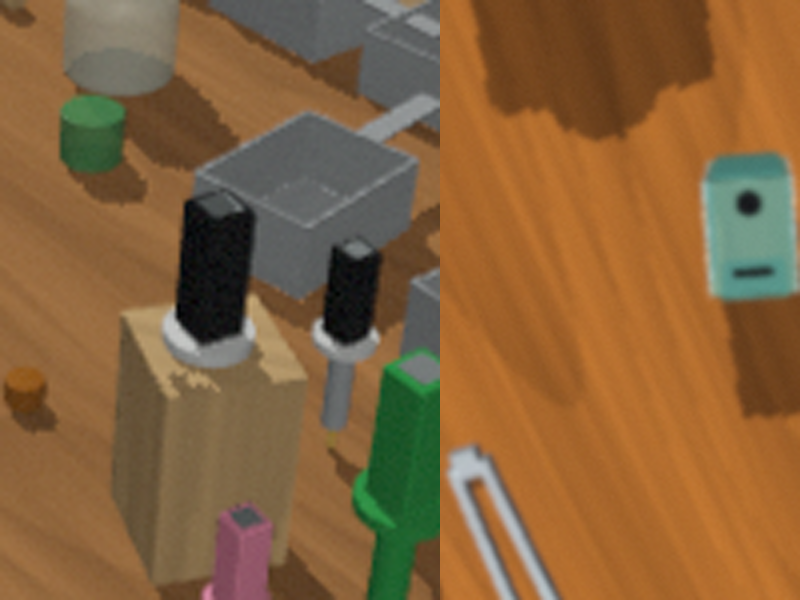

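Left crop: the probe hangs seated, collar flat on the stand at (209,340). Right crop: the block has the dot at (748,203) and the bar at (753,272), so it looks rotated a few degrees from the tool. I'll measure that precisely.

```bash
python3 - <<'E'
from h import *
s=robot.get_state();f=wgrab()
im=f['frame'];g=im.astype(int).max(2)
roi=np.zeros(g.shape,bool);roi[185:230,312:337]=True
n,l,st,c=cv2.connectedComponentsWithStats(((g<75)&roi).astype(np.uint8))
for i in range(1,n):
    if st[i,4]<6:continue
    ys,xs=np.where(l==i);P=np.array([w2z(f,(x,y),60)[:2] for x,y in zip(xs,ys)],np.float32)
    w=(75-g[ys,xs]).astype(float);C=(P*w[:,None]).sum(0)/w.sum();_,_,V=np.linalg.svd(P-P.mean(0));print(st[i],C,'axis',np.degrees(np.arctan2(V[0,1],V[0,0])))
# top-view block and viewer
t=grab('top');print(robot.get_state()['eef_pos'])
cv2.imwrite('pics/t9.png',t['frame'][:,:,::-1])
for k in('light_path','viewer'):
    for n_,G in(('top',t),('side',grab('side'))):
        for d in vision.tip_of(k,n_)[:1]:
            u=np.array(d['xy'])*[640,480];print(k,n_,u.round(1),ray_to_z(G,u,110 if k[0]=='l' else 0).round(1))
E
```

```text
[319 194   8   7  42] [ 489.72285679 -100.702846  ] axis 157.40178
[319 220  11   2  19] [ 481.98706136 -123.53077023] axis -19.823748
[ 487.91913295 -107.98210086  289.30227394]
light_path top [169.1 254.7] [521.9 230.8 110. ]
light_path side [226.3 188.9] [519.  232.4 110. ]
viewer top [186.1 254.9] [523.4 222.1   0. ]
viewer side [231.6 228.2] [522.6 227.4  -0. ]
```

```bash
python3 -m inch '[{"translation":[-0.2,-0.4,-3],"roll":3.4},{"translation":[0,0,-4],"roll":0},{"translation":[0,0,-4],"roll":0},{"translation":[0,0,-4],"roll":0},{"translation":[0,0,-3],"roll":0},{"translation":[0,0,0],"roll":0},{"translation":[0,0,0],"roll":0},{"translation":[0,0,0],"roll":0}]' 1; python3 - <<'E'
from h import *
f=wgrab('w9.png');wtips(f,['mark_dot','mark_bar','block'])
cv2.imwrite('pics/w9c.png',cv2.resize(f['frame'][100:400,180:480,::-1],(600,600)))
E
```

```text
time_s: 18.3
eef_pos: [487.9, -112.7, 111.7]
eef_rot: [0.002, 0.816, 0.578, 0.001]
contact_force: [0.8, -0.3, 0.7]
grip_width: 0.999
mark_dot 0.65 [319. 244.] [ 489.3 -100.8   60. ]
mark_bar 0.7 [524. 101.] [627.7 -59.1  60. ]
mark_bar 0.58 [324. 283.] [ 484.1 -123.4   60. ]
block 0.91 [324. 237.] [ 488.4 -114.2    0. ]
block 0.69 [318. 243.] [ 482.8 -116.8    0. ]
```

View pics/w9c.png

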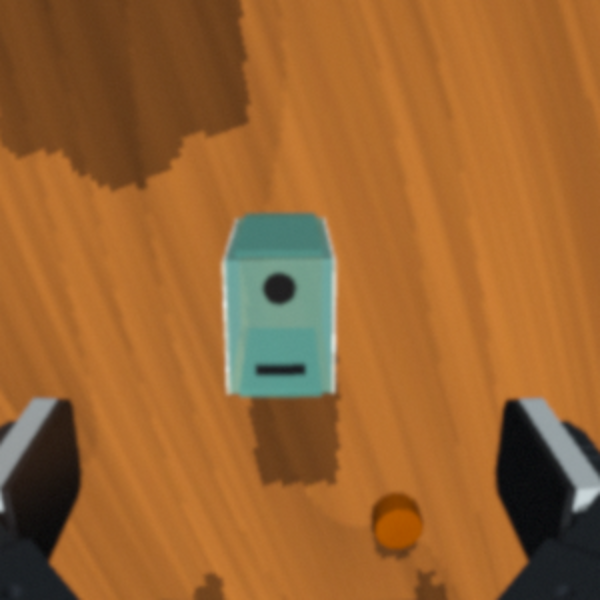

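The block is now square to the jaws: dot (279,289), bar (280,370), fingers clear on both sides. Lower, grip and lift.

```bash
python3 -m inch '[{"translation":[0,0,-3],"roll":0},{"translation":[0,0,-3],"roll":0},{"translation":[0,0,-2],"roll":0},{"translation":[0,0,-0.8],"roll":0},{"translation":[0,0,0],"roll":0},{"translation":[0,0,0],"roll":0},{"translation":[0,0,0],"roll":0}]';python3 -m inch '[{"translation":[0,0,0],"roll":0},{"translation":[0,0,0],"roll":0},{"translation":[0,0,0],"roll":0},{"translation":[0,0,0],"roll":0},{"translation":[0,0,0],"roll":0},{"translation":[0,0,0],"roll":0},{"translation":[0,0,0],"roll":0}]' 0 40; python3 -m inch '[{"translation":[0,0,1],"roll":0},{"translation":[0,0,2],"roll":0},{"translation":[0,0,2],"roll":0},{"translation":[0,0,0],"roll":0},{"translation":[0,0,0],"roll":0},{"translation":[0,0,0],"roll":0}]'
```

```text
time_s: 19.2
eef_pos: [487.4, -112.5, 22.9]
eef_rot: [0.001, 0.816, 0.578, 0.001]
contact_force: [0.0, 0.6, -0.2]
grip_width: 0.998
time_s: 19.9
eef_pos: [486.2, -112.1, 21.6]
eef_rot: [0.0, 0.816, 0.578, 0.0]
contact_force: [0.4, 0.6, 2.7]
grip_width: 0.346
time_s: 20.5
eef_pos: [484.7, -111.5, 70.1]
eef_rot: [-0.001, 0.816, 0.578, -0.001]
contact_force: [0.5, -0.3, -2.4]
grip_width: 0.348
```

```bash
python3 -m inch '[{"translation":[0,0,2],"roll":0},{"translation":[0,0,3],"roll":0},{"translation":[0,0,4],"roll":0},{"translation":[0,0,4],"roll":0},{"translation":[0,0,2],"roll":0},{"translation":[0,0,0],"roll":0},{"translation":[0,0,0],"roll":0}]'; cat > fit.py <<'E'
from h import *
from scipy.optimize import minimize
from itertools import product
def box(cx,cy,a,b,z0,z1):return [(cx+i*a/2,cy+j*b/2,z) for i,j,z in product((-1,1),(-1,1),(z0,z1))]
B=[box(0,0,110,240,0,20),box(0,90,90,50,20,150),box(0,-90,90,50,20,150),box(0,-125,38,22,91,129)]
ms=[]
for n in('top','side'):
    f=grab(n,'v_%s.png'%n);r=vision.silhouettes('viewer',n)[0];m=np.array(r['mask']);print(n,r['score'],m.sum());ms.append((f,m))
def ren(f,p):
    x,y,a=p;R=np.array([[np.cos(a),-np.sin(a)],[np.sin(a),np.cos(a)]]);o=np.zeros((1920,2560),np.uint8)
    for b in B:
        P=np.array([proj(f,[*(R@np.array(q[:2])+[x,y]),q[2]]) for q in b]);cv2.fillConvexPoly(o,cv2.convexHull(((P+.5)*4).astype(np.int32)),1)
    return cv2.resize(o.astype(np.float32),(640,480),interpolation=cv2.INTER_AREA)
def cost(p,sel):
    c=0
    for f,m in sel:
        r=ren(f,p);c+=1-np.minimum(r,m).sum()/np.maximum(r,m).sum()
    return c
for sel in(ms,ms[:1],ms[1:]):
    b=min((minimize(lambda q:cost([520+q[0]*10,228+q[1]*10,-.27+q[2]*.1],sel),i,method='Nelder-Mead',options=dict(initial_simplex=np.array([i,[i[0]+1,i[1],i[2]],[i[0],i[1]+1,i[2]],[i[0],i[1],i[2]+1]]))) for i in([0,0,0],[.5,-.5,.5])),key=lambda r:r.fun)
    q=b.x;print(len(sel),b.fun,520+q[0]*10,228+q[1]*10,np.degrees(-.27+q[2]*.1))
E
python3 fit.py
```

```text
time_s: 21.2
eef_pos: [485.1, -111.7, 219.6]
eef_rot: [-0.001, 0.816, 0.578, -0.001]
contact_force: [0.7, -0.0, -2.0]
grip_width: 0.347
top 0.78 5722
side 0.72 4063
2 0.10556375980377197 518.2277788359776 224.33667140431066 -15.38476532781799
1 0.0402262806892395 518.6479293904009 224.2020208620436 -14.487139830938059
1 0.052153587341308594 519.8980876928615 228.77629950503237 -15.551626797172112
```

```bash
python3 -m inch '[{"translation":[0.3,3,0],"roll":1},{"translation":[0.4,4.5,0],"roll":1},{"translation":[0.5,4.8,0],"roll":1},{"translation":[0.5,4.8,0],"roll":1.4},{"translation":[0.5,4.8,0],"roll":0},{"translation":[0.5,4.8,0],"roll":0},{"translation":[0.4,4.5,0],"roll":0},{"translation":[0.3,2.8,0],"roll":0}]'; python3 -m inch '[{"translation":[0,0,0],"roll":0},{"translation":[0,0,0],"roll":0},{"translation":[0,0,0],"roll":0},{"translation":[0,0,0],"roll":0}]'; python3 - <<'E'
from h import *
f=wgrab('w10.png');wtips(f,['light_path']);print(robot.get_state()['eef_pos'])
cv2.imwrite('pics/w10c.png',f['frame'][:,:,::-1])
E
```

```text
time_s: 22.2
eef_pos: [518.8, 231.0, 219.5]
eef_rot: [-0.001, 0.792, 0.61, -0.001]
contact_force: [0.7, -0.5, -2.2]
grip_width: 0.345
time_s: 22.6
eef_pos: [519.7, 226.7, 220.8]
eef_rot: [-0.0, 0.793, 0.609, -0.001]
contact_force: [-0.1, -0.5, -1.9]
grip_width: 0.347
light_path 0.98 [324. 239.] [519.2 224.1 110. ]
light_path 0.3 [532. 131.] [692.3 265.7 110. ]
[519.97839803 226.88109403 221.17046095]
```

View pics/w10c.png

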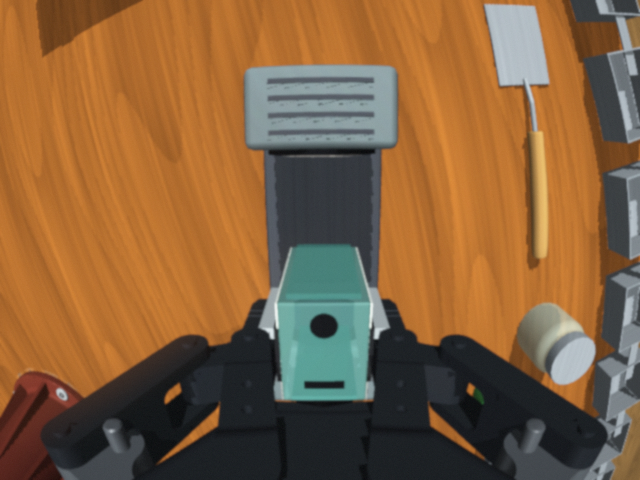

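The lamp head (centre u≈321.5), base (≈324.5) and block (≈323.5) line up, and the head edges are parallel to the block. The lateral offset is about 0 mm. Lower now.

```bash
python3 -m inch '[{"translation":[0,0,-2],"roll":0},{"translation":[0,0,-3],"roll":0},{"translation":[0,0,-3],"roll":0},{"translation":[0,0,-2],"roll":0},{"translation":[0,0,-1.2],"roll":0},{"translation":[0,0,-0.6],"roll":0},{"translation":[0,0,0],"roll":0},{"translation":[0,0,0],"roll":0}]'; python3 -m inch '[{"translation":[0,0,0],"roll":0},{"translation":[0,0,0],"roll":0},{"translation":[0,0,0],"roll":0},{"translation":[0,0,0],"roll":0},{"translation":[0,0,0],"roll":0}]'; python3 - <<'E'
from h import *
f=wgrab('w11.png');wtips(f,['light_path']);print(robot.get_state()['eef_pos'],robot.get_state()['joint_velocities'])
d=vision.tip_of('mark_dot','wrist');b=vision.tip_of('mark_bar','wrist')
for k in(d,b):print([w2z(f,np.array(x['xy'])*[640,480],140).round(1) for x in k[:1]])
g=grab('side')
for k in('block_center','mark_dot','probe','stand'):
    for d in vision.tip_of(k,'side')[:2]:print(k,round(d['score'],2),(np.array(d['xy'])*[640,480]).round(1))
print('expect centre',proj(g,[519.5,227,110]),'dot',proj(g,[522.6,238.6,140]),'probe',proj(g,[506,-332,100]))
E
```

```text
time_s: 23.5
eef_pos: [521.0, 228.2, 104.6]
eef_rot: [0.0, 0.793, 0.609, 0.001]
contact_force: [-0.2, -0.8, -2.2]
grip_width: 0.346
time_s: 24.0
eef_pos: [520.0, 228.1, 103.4]
eef_rot: [0.0, 0.793, 0.609, 0.0]
contact_force: [0.2, 0.6, -2.4]
grip_width: 0.346
[519.88992334 228.02992048 103.29624053] [-0.00082246  0.00185353 -0.00079252 -0.00229786 -0.00037077 -0.00122216]
[array([521.7, 238.7, 140. ])]
[array([516.5, 215.1, 140. ])]
mark_dot 0.58 [339.4 261.7]
mark_dot 0.48 [224.7 176.1]
probe 0.88 [370.4 306. ]
probe 0.62 [419.  344.8]
stand 0.69 [365.9 350.4]
expect centre [227.45341558 189.52650231] dot [225.58693394 176.603415  ] probe [372.18390599 304.89113867]
```

All checks agree within about 2 mm. I'll trim the height slightly, let it settle, and hand in.

```bash
python3 -m inch '[{"translation":[0,0,-0.15],"roll":0},{"translation":[0,0,0],"roll":0},{"translation":[0,0,0],"roll":0},{"translation":[0,0,0],"roll":0},{"translation":[0,0,0],"roll":0},{"translation":[0,0,0],"roll":0},{"translation":[0,0,0],"roll":0},{"translation":[0,0,0],"roll":0}]'; python3 -c "
from workcell import robot
print(robot.job_done())"
```

```text
time_s: 25.25
eef_pos: [519.9, 228.0, 101.8]
eef_rot: [-0.0, 0.793, 0.609, 0.0]
contact_force: [-0.5, 0.5, -3.4]
grip_width: 0.343
the job is handed in; nothing more can be done
None
```

I finished the job and handed it in at about 25 s, with the block still held in the strain viewer's light path. The system gave no verdict.

- **Touches:** I touched the probe to the dot, about 2 mm off its centre by the side camera. The first bar contact was about 4 mm off, so I lifted, shifted and touched again, ending about 2 mm off. Commanded pin travel was about 4–7 mm (1.5–3 N), but the noisy wrist force only partly confirmed it.
- **Probe return:** A picture after release showed the probe upright with its collar flat on the stand. A later detector reading was also within 2 px of where it should be.
- **Block grip:** The block had turned about 4° since my first measurement, so I re-aligned to it. I then gripped it by the frosted faces at 40 N; the measured width was about 29 mm, against 30 mm.
- **Final position:** The block's centre is within about 1 mm sideways and 3 mm along the light, at about 110 mm height. Joint speeds were near zero in the check just before the last 1.5 mm height trim, and it had 0.7 s to settle after that.
- **Disagreements:** The mark detections put the block's angle about 2.6° off the viewer's, while the tool pose says 0–0.5°; both are inside the limit. The networks' fix on the viewer varied by up to 8 mm along the light and 1–3 mm across it. In the last side view the network did not find the block's centre, and its best guess for the dot was a false one.
- **Bystanders:** I did not re-measure them, but I saw no contact and felt no unexpected forces.

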